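Sanitise and close the bakery storage tub

TASK

Give the empty white tub a spray of sanitiser: press the can's red nozzle all the way down, then let it come back up. Then put the blue lid on the tilted tub and press it down until both of its sides have snapped under the tub's orange catches and it lies fully home. Do not push the bowl, jar and scraper about.

Things in the scene. Friction and masses are not known exactly. Their poses are not given: they have to be found in the camera images.
- tub: Open white food tub, 110 (x) x 140 (y) outside, 80 high (z), walls 4, in a steel cradle. Its z axis (out of the mouth) leans 30 degrees from vertical, roughly towards the robot; x runs up the slope, y is level. Origin: centre of its underside. It sits on a soft pad: pressed along its -z it starts to give at about 2 N, then 1 mm per 1 N, at most 18 mm.
- tub_rim (a point): Centre of the tub's mouth in the rim's plane, 80 along the tub's z from its origin, about 134 above the table; axes as the tub's.
- catch_left_nose (a point): Middle of the orange sprung catch on the tub's +y side, a bar 40 long (along x) and 10 thick sticking out 4 from the wall, 69 along the tub's z from its origin; a like one is at -y. Each catch gives way inwards and snaps back over the skirt's inner bead when that side of the lid is pressed with roughly 7 to 15 N.
- lid: Blue lid, 123 (x) x 158 (y), flat on the table, right way up. Origin: centre, at the skirt's lower edge; top face at z 23. Skirt 19 deep, fits outside the rim with play of 2 each way in x, 1.2 in y. White grip fin in the middle, 45 long (x), 12 thick (y), from z 23 to 49. Same after a half turn. Home: origin 61 along the tub's z from the tub's origin, x axis along the tub's x. 0.1 to 0.17 kg.
- lid_end_a (a point): White thumb spot on the lid's top, at lid (0, +64, 23): press here to snap that side. Fully home it lies 84 along the tub's z from the tub's origin; about 95 when only standing on the catch.
- lid_end_b (a point): The other white thumb spot, at lid (0, -64, 23).
- nozzle_top (a point): Centre of the top face of the red nozzle, a round button 20 across and 20 high on top of the fixed upright spray can (60 across, white with a green band) standing behind the tub; the top is 196 above the table; it is pressed straight down.
- nozzle (a joint): How far the nozzle is pressed down, in m: 0 up, 0.007 fully down. Sprung: starts to move at about 2 N, fully down at 6 N.
- bowl: Steel bowl, 116 across, 50 high, loose, origin under its centre. Leave it alone.
- jar: Jar with a yellow cap, 60 across, 85 high, loose, origin under its centre. Leave it alone.
- scraper: Dough scraper lying flat: steel blade 75 x 115, dark wooden handle 20 high, origin on the table near its middle. Leave it alone.
Mind the look-alikes: they are no part of the job. Of the things that look like the lid, take the one that is farthest to the robot's left at the start.

How it is judged:
On the way, in this order (a step that is already met when the one before it is completed fails the run):
1. the nozzle is pressed down (5.5 mm or more) while the lid is still off the tub (value of joint nozzle above 0.0055 m and distance between lid and tub above 0.12 m), for 0.05 s.
2. the nozzle is let go and back up, the lid still off the tub (value of joint nozzle below 0.001 m and distance between lid and tub above 0.12 m), for 0.1 s.
3. both sides of the lid are snapped home (z of lid_end_a in the frame of tub between 0.081 and 0.0868 m and z of lid_end_b in the frame of tub between 0.081 and 0.0868 m and x of lid in the frame of tub between -0.005 and 0.005 m and y of lid in the frame of tub between -0.005 and 0.005 m and angle between the x axis of lid and the x axis of tub, either way round below 0.08 rad), for 0.2 s.
At the end, for the whole second after the job is handed in: The lid is fully home on the tub: both thumb spots 84 mm (81 to 86.8) along the tub's z from its origin, lid centred on the tub within 5 mm in its x and y, its x axis within 0.08 rad of the tub's, at rest; the nozzle is back up (under 1 mm pressed) (all of step 3 and value of joint nozzle below 0.001 m and linear speed of lid below 0.02 m/s); the robot touches nothing.
It fails at once if the bowl is moved more than 40 mm (distance of bowl from where it was at the start of the episode above 0.04 m).
It fails at once if the jar is moved more than 40 mm (distance of jar from where it was at the start of the episode above 0.04 m).
It fails at once if the scraper is moved more than 40 mm (distance of scraper from where it was at the start of the episode above 0.04 m).
It also fails if it takes over 66 s, if anything falls off the work surface, if the arm or the gripper's body presses on something with over 40 N, if the wrist force passes 120 N, or if a joint passes its speed limit or range.

ROBOT

A 6-joint arm with a two-finger parallel gripper is mounted at the origin on the work surface. World frame = base frame: x ahead of the robot, y to its left, z up, the work surface at z = 0. Lengths are in m, angles in rad, forces in N, time in s.
With the tool pointing down it reaches from about 0.25 to 0.775 m from the base axis. Payload 4 kg.
Tool frame: the origin (TCP) lies midway between the tips of the shut fingers; the grasp point (between the pads) lies 19 mm behind it (robot.tcp_to_grasp is the distance from the TCP to the grasp point, in m); z points along the fingers, x is the direction in which the jaws open and shut, and the axes are right-handed (so a half turn about z gives the same grasp; the last joint's range is limited). The gripper opens to 94 mm and grips with 3 to 60 N. Pads are 16 mm wide; open, the fingers measure 119 mm over their backs; the gripper's body (75 mm by 177 mm) begins 78 mm behind the grasp point.
Start: joints at [-1.231, 0.087, 1.371, -0, 1.684, -0.103], TCP at [0.236, -0.497, 0.206] pointing down, gripper open.
Joint ranges: [-3.1, 3.1], [-0.76, 2.03], [0.27, 2.55], [-1.08, 4.22], [0.17, 2.65], [-2.57, 2.57]. Speed limits (rad/s): [2.79, 2.79, 3.14, 3.14, 3.14, 3.14].

INTERFACE

Orientations are given as [roll, pitch, yaw] about the fixed x, y, z axes, in that order (R = Rz(yaw) Ry(pitch) Rx(roll)).
In Python, from bench import get_obs, vision, robot gives the robot as it stands.
- The arm moves only by the tool servo_tool, never from a script. Its argument "targets" is text: rows parted by semicolons, each of 7 numbers parted by spaces: the opening, from 0 (shut) to 1 (fully open), then the shift along the tool's x, y, z as a fraction of full scale, then the turn, a rotation vector about the tool's x, y, z as a fraction of full scale. A call has 1 to 12 rows; each row is the pose to reach, as a shift and turn from the pose commanded when the call began, along the tool's axes at that moment, turning the shorter way round; what a row does not reach only later rows make up. Full scale, the value 1, is 0.25 m for a shift and pi rad for a turn. A row lasts 1/12 s, in which the tool goes at most 41.7 mm and 7.16 degrees, less where a joint would pass 70% of its speed; a pose out of reach is approached as far as the arm can. A call with a number of a shift or a turn outside -1 to 1 is refused whole. A call with a gripper value outside its range is refused whole. The fingers move at their own pace and stop on an object; the grip force is fixed at half the most. Time passes only in rows, so rows that repeat a pose let the fingers close. It gives the time, the measured TCP pose, the force and the opening at its end, in the units of the state.
- get_obs(): the state, without advancing time (a new reading comes with each control period).
- vision.snapshot(name): name is "scene" or "top"; returns a dict with "image" (480x640x3 uint8, red, green, blue), "mtx" (3x3 intrinsics, pixels), "k1" (the pictures are not rectified: a ray, as slopes to the right and down, at radius r is drawn at 1 + k1 r^2 times it, then the intrinsics apply), "world_from_camera" (4x4, takes a point from camera to world coordinates). Camera axes: x right, y down, z forward; pixel columns grow to the right and rows downward; lengths in m; the calibration is good to about 2 mm. A picture is of the moment at which its call begins. There is no depth.
- robot.close_job(): hands the job in, once; it reports no verdict.
The state is a dict: "time": time; "joint_positions": joint angles; "qvel": joint speeds; "joint_torque": joint torques, N m; "tool_pos": TCP position; "ee_rot": TCP orientation; "wrist_force": force on the tool from outside, world axes, zero at the start; "wrist_torque": the same for the moment, N m; "width": finger opening in m.
Only numpy, scipy, OpenCV 4.12 (cv2) and the standard library are available. Lean on these libraries where they do the work, as an engineer would, in place of code of your own. Each camera call takes 0.05 s, during which the arm holds its last target.

## Working session

There is one attempt and no reset: what is moved stays moved. The work goes in short steps, Python scripts to look and compute and a tool call to move; the robot and the scene stay as the last step left them, time stands still between calls to the robot, and variables do not carry over. Pictures are saved under pics/ and viewed, and the job is handed in when it is done.

Besides the shell and the picture viewer there is one more tool, called after "Emit:" as a command line: name --argument value ..., lists and objects as JSON in quotes. servo_tool: Moves the arm, as the interface text tells. Its arguments: {"type":"object","properties":{"targets":{"type":"string"}},"required":["targets"]}

```bash
ls; mkdir -p pics; python3 - <<'E'
from bench import get_obs, vision, robot
import cv2, numpy as np
for n in ("scene","top"):
    s=vision.snapshot(n); cv2.imwrite(f"pics/{n}0.png",s["image"][:,:,::-1]); print(n,s["mtx"].tolist(),s["k1"],np.round(s["world_from_camera"],4).tolist())
print(get_obs()); print([a for a in dir(robot) if a[0]!='_'])
E
```

```text
pics
scene [[466.36344303255703, 0.0, 313.84250788613696], [0.0, 466.36344303255703, 230.7524086205517], [0.0, 0.0, 1.0]] -0.020134148010799595 [[-0.1131, 0.7194, -0.6853, 1.2489], [0.9935, 0.0902, -0.0693, 0.038], [0.012, -0.6887, -0.725, 0.9358], [0.0, 0.0, 0.0, 1.0]]
top [[566.744579287528, 0.0, 316.81891163950064], [0.0, 566.744579287528, 241.3691662497599], [0.0, 0.0, 1.0]] -0.17785888486185536 [[-0.0068, -0.9941, 0.1079, 0.3596], [-0.9999, 0.0055, -0.0124, -0.0238], [0.0117, -0.1079, -0.9941, 1.4055], [0.0, 0.0, 0.0, 1.0]]
{'time': 0.1, 'joint_positions': array([-1.23109328e+00,  8.79169824e-02,  1.37209332e+00,  4.55931211e-06,
        1.68356657e+00, -1.03110391e-01]), 'qvel': array([ 0.00054695, -0.00104029, -0.00295576, -0.0004056 , -0.00186367,
        0.00031763]), 'joint_torque': array([ 2.88599513e-03, -3.41251230e+01, -3.03299940e+01,  7.19154300e-02,
        3.03779694e-02, -1.12985872e-04]), 'tool_pos': array([ 0.23549719, -0.49650138,  0.20440656]), 'ee_rot': array([-3.14138391e+00,  1.97321538e-03, -1.12798217e+00]), 'wrist_force': array([ 0.58300874, -0.23940445, -0.77597149]), 'wrist_torque': array([ 0.00085292, -0.00033784, -0.02379581]), 'width': 0.09399311569649195}
['IKError', 'close_job', 'tcp_to_grasp']
```

View pics/scene0.png

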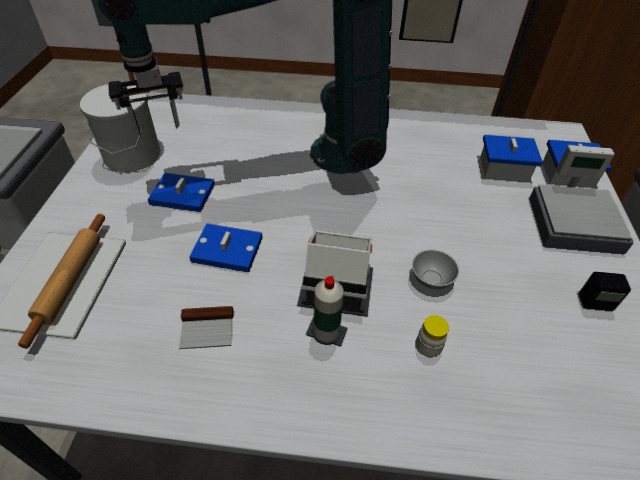

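View pics/top0.png

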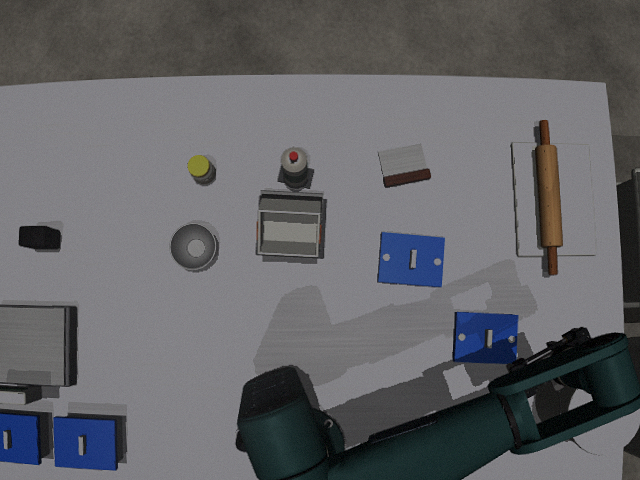

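```bash
cat > h.py <<'E'
import numpy as np, cv2
from scipy.spatial.transform import Rotation as R
from bench import get_obs, vision, robot
def ray(s,uv):
    K=s["mtx"];k=s["k1"];T=s["world_from_camera"]
    d=np.array([(uv[0]-K[0,2])/K[0,0],(uv[1]-K[1,2])/K[1,1]]);u=d.copy()
    for _ in range(30): u=d/(1+k*(u@u))
    return T[:3,3],T[:3,:3]@np.array([u[0],u[1],1.])
def onz(s,uv,z):
    o,d=ray(s,uv); return o+d*(z-o[2])/d[2]
def tri(s1,a,s2,b):
    o1,d1=ray(s1,a);o2,d2=ray(s2,b);d1=d1/np.linalg.norm(d1);d2=d2/np.linalg.norm(d2)
    A=np.c_[d1,-d2];t=np.linalg.lstsq(A,o2-o1,rcond=None)[0]
    p,q=o1+t[0]*d1,o2+t[1]*d2
    return (p+q)/2,np.linalg.norm(p-q)
def proj(s,p):
    T=np.linalg.inv(s["world_from_camera"]);c=T[:3,:3]@p+T[:3,3];u=c[:2]/c[2];u=u*(1+s["k1"]*(u@u))
    return u*s["mtx"][0,0]+s["mtx"][:2,2]
def crop(im,x0,y0,x1,y1,name,f):
    cv2.imwrite(f"pics/{name}.png",cv2.resize(im[y0:y1,x0:x1,::-1],None,fx=f,fy=f,interpolation=cv2.INTER_CUBIC))
E
python3 - <<'E'
from h import *
t=cv2.imread("pics/top0.png")[:,:,::-1];s=cv2.imread("pics/scene0.png")[:,:,::-1]
def C(im,a,b,c,d): return cv2.resize(im[b:d,a:c,::-1],(400,300),interpolation=cv2.INTER_CUBIC)
cv2.imwrite("pics/c0.png",np.vstack([np.hstack([C(t,370,210,530,370),C(s,140,160,280,280)]),np.hstack([C(t,0,390,140,480),C(s,470,120,620,220)])]))
cv2.imwrite("pics/c1.png",np.vstack([np.hstack([C(t,240,180,340,270),C(s,280,210,400,320)]),np.hstack([C(t,250,130,340,200),C(s,290,260,370,350)])]))
E
```

```text
(no output)
```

View pics/c0.png

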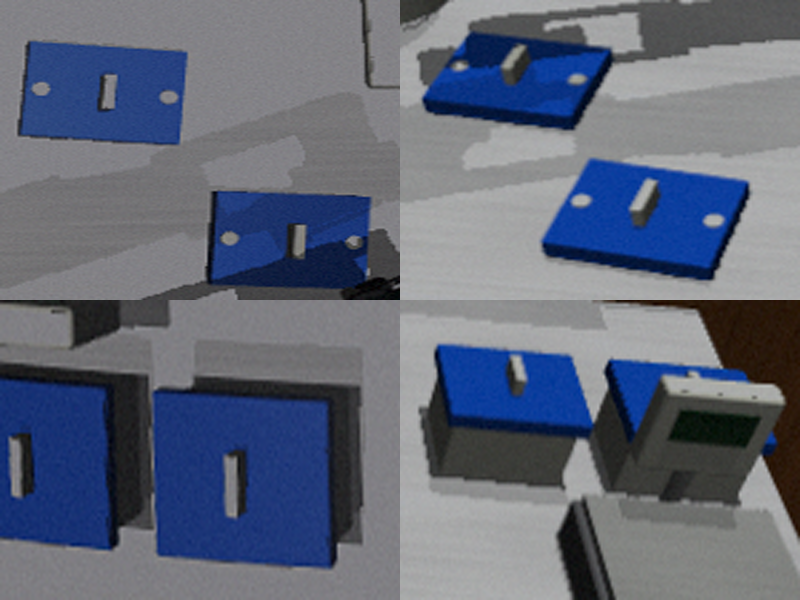

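View pics/c1.png

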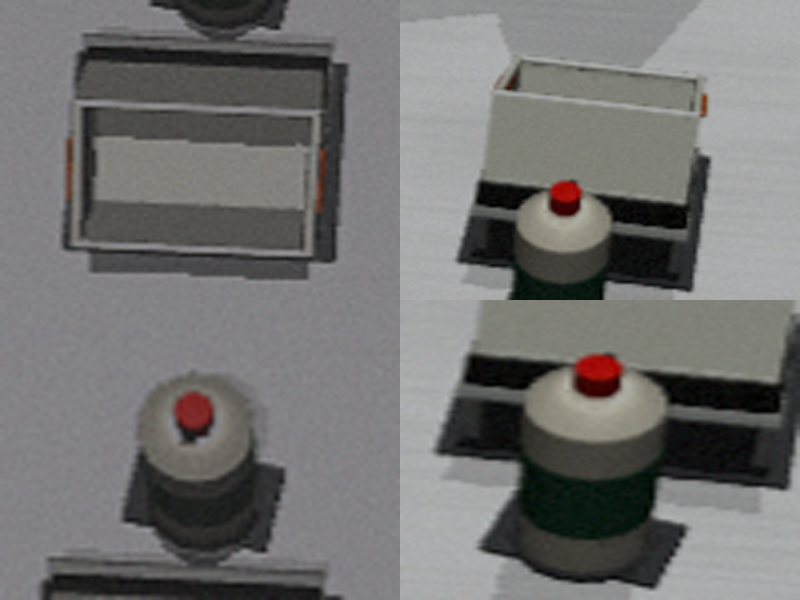

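The lid-like things are:
- Top (411,259): on the table, with thumb spots.
- Top (487,337): on the table, with thumb spots.
- Top (85,442) and (10,437): lids on grey tubs, with no spots and not on the table.

Robot's left is image left in the top view. Of the two flat lids with thumb spots, (411,259) is the leftmost, and the crop confirms it. Next I'll measure.

```bash
python3 - <<'E'
from h import *
t=vision.snapshot("top");s=vision.snapshot("scene")
T,S=t["image"],s["image"]
hs=lambda im:cv2.cvtColor(im,cv2.COLOR_RGB2HSV)
# nozzle red
for sn,n,box in ((t,'t',(270,130,320,200)),(s,'s',(305,265,350,300))):
    x0,y0,x1,y1=box;h=hs(sn["image"])[y0:y1,x0:x1]
    m=(((h[...,0]<8)|(h[...,0]>172))&(h[...,1]>150)&(h[...,2]>60)).astype(np.uint8)
    ys,xs=np.nonzero(m);print(n,'red',m.sum(),xs.mean()+x0,ys.mean()+y0,xs.min()+x0,xs.max()+x0,ys.min()+y0,ys.max()+y0)
    m=((h[...,0]>5)&(h[...,0]<20)&(h[...,1]>120)).astype(np.uint8)
# lid blue
h=hs(T);m=((h[...,0]>100)&(h[...,0]<130)&(h[...,1]>130)).astype(np.uint8)
n,l,st,c=cv2.connectedComponentsWithStats(m)
for i in range(1,n):
    if st[i,4]>500:
        cs,_=cv2.findContours((l==i).astype(np.uint8),cv2.RETR_EXTERNAL,cv2.CHAIN_APPROX_NONE)
        print(st[i],c[i],cv2.minAreaRect(cs[0]))
def spots(sn,box):
    x0,y0,x1,y1=box;im=sn["image"][y0:y1,x0:x1];h=hs(im)
    m=((h[...,1]<110)&(h[...,2]>90)).astype(np.uint8)
    n,l,st,c=cv2.connectedComponentsWithStats(m)
    for i in range(1,n):
        if st[i,4]>8: print(st[i],c[i]+[x0,y0])
print('top spots');spots(t,(382,240,440,280));print('scene');spots(s,(195,228,260,268))
crop(T,245,182,335,268,"tubT",8);crop(S,295,225,385,300,"tubS",8)
np.savez("cal.npz",T=T,S=S)
E
```

```text
t red 52 293.2692307692308 155.59615384615384 290 297 152 159
s red 67 329.05970149253733 280.8358208955224 325 333 277 288
[ 378  232   67   55 2927] [410.97847626 259.39357704] ((411.1828308105469, 259.30694580078125), (63.86198043823242, 49.910335540771484), 4.763641834259033)
[ 453  312   65   52 2855] [485.07845884 337.69176883] ((485.0338134765625, 337.5547790527344), (63.4952278137207, 49.86106491088867), 2.0454084873199463)
[   0  413   41   52 1820] [ 20.6543956  438.21263736] ((19.999996185302734, 438.5), (39.99999237060547, 50.99999237060547), 0.0)
[  54  417   63   53 2913] [ 84.5986955  442.94370065] ((85.0, 443.0), (52.0, 62.0), 90.0)
top spots
[29  9  6 19 88] [413.54545455 257.94318182]
[ 0 14  8  7 45] [385.84444444 256.95555556]
[52 18  6  8 42] [436.5952381  261.35714286]
scene
[ 0  0  9 16 83] [197.6746988 233.3373494]
[44  0 21  4 48] [251.625 228.875]
[25  4 10 13 61] [224.70491803 237.96721311]
[ 5 10  7  5 29] [202.82758621 239.89655172]
[ 56  17   9  23 110] [256.41818182 259.52727273]
[51 18  7  5 30] [249.26666667 247.9       ]
[ 0 35 24  5 68] [203.45588235 265.79411765]
```

View pics/tubT.png

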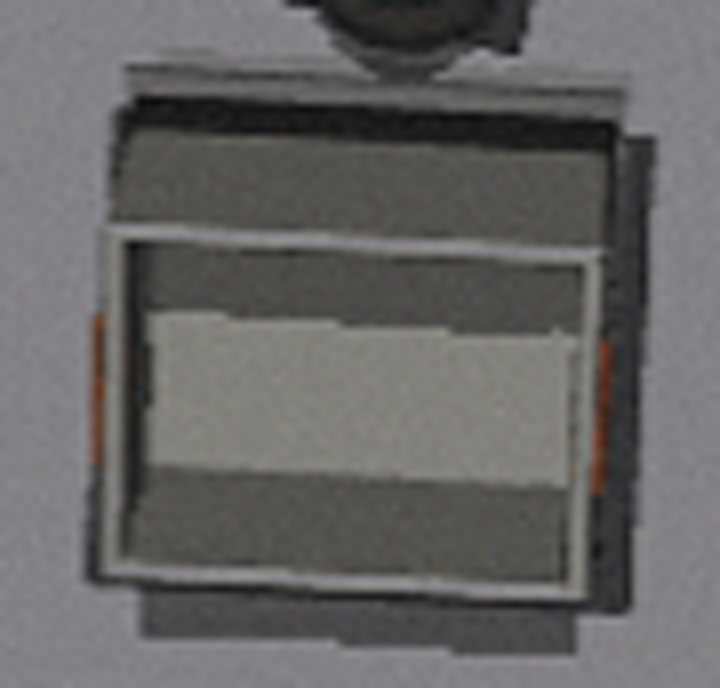

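View pics/tubS.png

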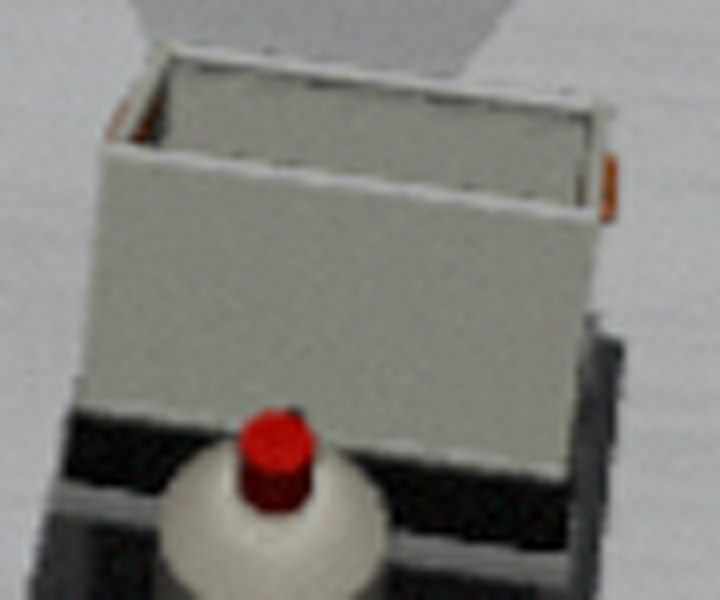

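```bash
cat >> h.py <<'E'
def cu(c,off,f=8): return (np.array(c,float)+.5)/f-.5+np.array(off)
def frame3(a): return a/np.linalg.norm(a)
E
python3 - <<'E'
from h import *
t=vision.snapshot("top");s=vision.snapshot("scene")
ot,os_=(245,182),(295,225)
c={'F+':((106,226),(600,215)),'F-':((603,248),(104,150)),'N+':((100,578),(612,106)),'N-':((586,598),(165,44))}
P={}
for k,(a,b) in c.items():
    P[k],e=tri(t,cu(a,ot),s,cu(b,os_)); zz=.134+(.0275 if k[0]=='F' else -.0275)
    print(k,P[k].round(4),'gap',round(e,4),'topplane',onz(t,cu(a,ot),zz).round(4),'scene',onz(s,cu(b,os_),zz).round(4))
m=sum(P.values())/4;print('rim',m)
y=P['F+']-P['F-']+P['N+']-P['N-'];x=P['F+']-P['N+']+P['F-']-P['N-']
print('sizes',np.linalg.norm(y)/2,np.linalg.norm(x)/2,'yaw y',np.degrees(np.arctan2(-y[0],y[1])),'ytilt',np.degrees(np.arcsin(y[2]/np.linalg.norm(y))),'xslope',np.degrees(np.arcsin(x[2]/np.linalg.norm(x))), 'xyaw',np.degrees(np.arctan2(x[1],x[0])))
# nozzle
print('noz', tri(t,(293.3,155.0),s,(329.1,279.5)), onz(t,(293.3,155),.196),onz(s,(329.1,279.5),.196))
# lid
for a,b in (((385.3,257),(249.3,247.9)),((437.0,261.4),(202.8,239.9))):
    print('spot',tri(t,a,s,b),onz(t,a,.023),onz(s,b,.023))
print('lid c',onz(t,(411.18,259.3),.021))
E
```

```text
F+ [0.5656 0.092  0.1631] gap 0.0014 topplane [0.5659 0.0915 0.1615] scene [0.5641 0.0929 0.1615]
F- [ 0.5586 -0.046   0.1631] gap 0.0013 topplane [ 0.5589 -0.0467  0.1615] scene [ 0.5571 -0.0455  0.1615]
N+ [0.4723 0.0983 0.1077] gap 0.0013 topplane [0.4725 0.0978 0.1065] scene [0.4711 0.099  0.1065]
N- [ 0.4655 -0.04    0.1099] gap 0.0041 topplane [ 0.4659 -0.042   0.1065] scene [ 0.4622 -0.0383  0.1065]
rim [0.51550316 0.02608728 0.13594036]
sizes 0.13833915912917535 0.1080106176019941 yaw y -2.872778193387006 ytilt -0.4369936585110794 xslope 30.19137261774871 xyaw -3.7750445543120135
noz (array([0.68079919, 0.01199589, 0.19848409]), np.float64(0.0013713567032947447)) [0.68149991 0.01138365 0.196     ] [0.67883643 0.01259467 0.196     ]
spot (array([ 0.46984467, -0.20863594,  0.02500919]), np.float64(0.00023517919591140124)) [ 0.47002336 -0.20902247  0.023     ] [ 0.46812362 -0.20906004  0.023     ]
spot (array([ 0.45783398, -0.33644059,  0.02549058]), np.float64(0.0013900102336269014)) [ 0.45815252 -0.33770614  0.023     ] [ 0.45567912 -0.33673357  0.023     ]
lid c [ 0.46402681 -0.2735129   0.021     ]
```

```bash
cat >> h.py <<'E'
import json,sys
def save(p,Rm): json.dump([list(p),R.from_matrix(Rm).as_quat().tolist()],open("cmd.json","w"))
def load():
    p,q=json.load(open("cmd.json"));return np.array(p),R.from_quat(q).as_matrix()
def down(yaw,tilt=0):
    # tool z = -(frame z), frame = Rz(yaw)*Ry(-tilt); tool x = -frame y
    F=(R.from_euler('z',yaw)*R.from_euler('y',-tilt)).as_matrix()
    return np.c_[-F[:,1],-F[:,0],-F[:,2]]
def row(p,Rm):
    c,C=load();return np.r_[C.T@(np.array(p)-c)/.25,R.from_matrix(C.T@Rm).as_rotvec()/np.pi]
def apply(nums):
    c,C=load();n=np.array(nums,float);save(c+C@n[:3]*.25,C@R.from_rotvec(n[3:]*np.pi).as_matrix())
def stat():
    o=get_obs();c,C=load();print('t',round(o['time'],2),'pos',o['tool_pos'].round(4),'cmd',c.round(4),'rotdiff(mrad,tool)',(R.from_matrix(C.T@R.from_euler('xyz',o['ee_rot']).as_matrix()).as_rotvec()*1e3).round(1),'F',o['wrist_force'].round(2),'T',o['wrist_torque'].round(3),'w',round(o['width'],4))
E
python3 - <<'E'
from h import *
save([.236,-.497,.206],R.from_euler('xyz',[np.pi,0,-1.128]).as_matrix())
print(np.linalg.det(down(0.1,.5)),down(0,.52).round(2).tolist())
stat()
L=down(np.radians(-5.4))
for f in (1/3,2/3,1): print(row(np.array([.236,-.497,.206])+f*np.array([.444,.509,.064]),L).round(4))
E
```

```text
0.9999999999999998 [[0.0, -0.87, 0.5], [-1.0, -0.0, 0.0], [-0.0, -0.5, -0.87]]
t 0.3 pos [ 0.2356 -0.4968  0.2051] cmd [ 0.236 -0.497  0.206] rotdiff(mrad,tool) [ 0.1 -0.8 -0. ] F [-0.7   0.   -0.41] T [ 0.01   0.017 -0.027] w 0.0939
[-0.3596 -0.8257 -0.0853  0.     -0.      0.1709]
[-0.7191 -1.6514 -0.1707  0.     -0.      0.1709]
[-1.0787 -2.4771 -0.256   0.     -0.      0.1709]
```

Emit:
servo_tool --targets "0 -0.36 -0.826 -0.22 0 0 0.171; 0 -0.36 -0.826 -0.22 0 0 0.171; 0 -0.36 -0.826 -0.22 0 0 0.171; 0 -0.36 -0.826 -0.22 0 0 0.171; 0 -0.36 -0.826 -0.22 0 0 0.171; 0 -0.36 -0.826 -0.22 0 0 0.171; 0 -0.36 -0.826 -0.22 0 0 0.171; 0 -0.36 -0.826 -0.22 0 0 0.171; 0 -0.36 -0.826 -0.22 0 0 0.171"

```text
time: 1.05
tool_pos: [0.3834, -0.3273, 0.2602]
ee_rot: [3.141, -0.0, -1.665]
wrist_force: [-0.2, 0.8, 0.4]
width: 0.0374
```

```bash
python3 - <<'E'
from h import *
apply([-.36,-.826,-.22,0,0,.171]);stat()
L=down(np.radians(-5.4))
print(row([.54,-.15,.265],L).round(4),row([.68,.012,.265],L).round(4))
E
```

```text
t 1.05 pos [ 0.3834 -0.3273  0.2602] cmd [ 0.384  -0.3272  0.261 ] rotdiff(mrad,tool) [-0.7  0.4 -0.3] F [-0.22  0.82  0.39] T [-0.001  0.031  0.023] w 0.0374
[-7.645e-01 -5.543e-01 -1.600e-02  0.000e+00 -0.000e+00 -1.000e-04] [-1.4624e+00 -1.0507e+00 -1.6000e-02  0.0000e+00 -0.0000e+00 -1.0000e-04]
```

Emit:
servo_tool --targets "0 -0.7312 -0.5254 0 0 0 0; 0 -0.7312 -0.5254 0 0 0 0; 0 -0.7312 -0.5254 0 0 0 0; 0 -0.7312 -0.5254 0 0 0 0; 0 -0.7312 -0.5254 0 0 0 0; 0 -0.7312 -0.5254 0 0 0 0; 0 -0.7312 -0.5254 0 0 0 0; 0 -0.7312 -0.5254 0 0 0 0"

```text
time: 1.72
tool_pos: [0.5312, -0.1586, 0.2593]
ee_rot: [3.139, -0.0, -1.666]
wrist_force: [0.0, -1.4, -1.1]
width: 0.0004
```

Emit:
servo_tool --targets "0 -0.7312 -0.5254 0 0 0 0; 0 -0.7312 -0.5254 0 0 0 0; 0 -0.7312 -0.5254 0 0 0 0; 0 -0.7312 -0.5254 0 0 0 0; 0 -0.7312 -0.5254 0 0 0 0; 0 -0.7312 -0.5254 0 0 0 0; 0 -0.7312 -0.5254 0 0 0 0; 0 -0.7312 -0.5254 0 0 0 0"

```text
time: 2.38
tool_pos: [0.6794, 0.0098, 0.2594]
ee_rot: [3.139, -0.001, -1.667]
wrist_force: [-0.1, -1.4, 0.2]
width: 0.0007
```

```bash
python3 - <<'E'
from h import *
for _ in range(2): apply([-.7312,-.5254,0,0,0,0])
stat()
t=vision.snapshot("top");s=vision.snapshot("scene")
a=cv2.resize(t["image"][120:220,240:340,::-1],(400,400));b=cv2.resize(s["image"][220:320,280:380,::-1],(400,400))
cv2.imwrite("pics/n1.png",np.hstack([a,b]))
E
```

```text
t 2.38 pos [0.6794 0.0098 0.2594] cmd [0.68  0.012 0.261] rotdiff(mrad,tool) [-2.1  1.4  2. ] F [-0.05 -1.43  0.23] T [ 0.071  0.017 -0.013] w 0.0007
```

View pics/n1.png

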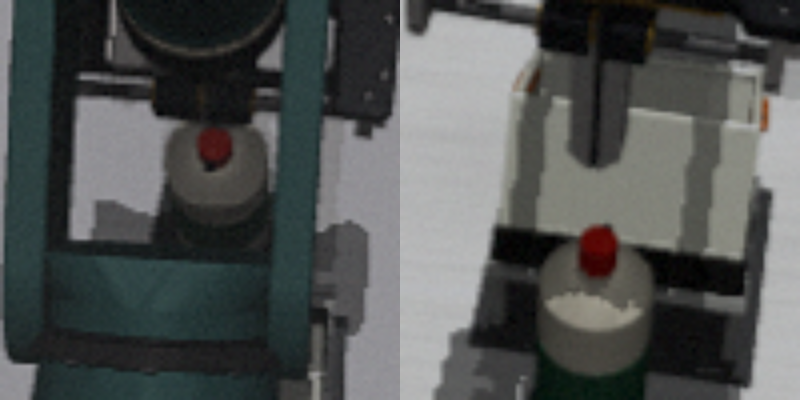

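The fingers hang just over the nozzle: the tip is at scene crop (595,165) and the nozzle at (597,240). Descending.

Emit:
servo_tool --targets "0 0 0 0.2 0 0 0; 0 0 0 0.2 0 0 0; 0 0 0 0.24 0 0 0; 0 0 0 0.25 0 0 0; 0 0 0 0.26 0 0 0; 0 0 0 0.27 0 0 0; 0 0 0 0.27 0 0 0"

```text
time: 3.07
tool_pos: [0.6803, 0.0114, 0.1951]
ee_rot: [-3.139, -0.001, -1.666]
wrist_force: [-0.1, -1.5, 2.4]
width: 0.0005
```

Emit:
servo_tool --targets "0 0 0 0.01 0 0 0; 0 0 0 0.018 0 0 0; 0 0 0 0.024 0 0 0; 0 0 0 0.024 0 0 0; 0 0 0 0.024 0 0 0"

```text
time: 3.48
tool_pos: [0.6805, 0.0115, 0.1893]
ee_rot: [-3.138, -0.001, -1.666]
wrist_force: [-2.3, -2.3, 6.6]
width: 0.0005
```

Emit:
servo_tool --targets "0 0 0 0.012 0 0 0; 0 0 0 0.02 0 0 0; 0 0 0 0.02 0 0 0; 0 0 0 0.02 0 0 0"

```text
time: 3.82
tool_pos: [0.6806, 0.0115, 0.1891]
ee_rot: [-3.133, -0.001, -1.665]
wrist_force: [-5.3, -1.7, 17.6]
width: 0.0004
```

Emit:
servo_tool --targets "0 0 0 -0.05 0 0 0; 0 0 0 -0.1 0 0 0; 0 0 0 -0.2 0 0 0; 0 0 0 -0.3 0 0 0; 0 0 0 -0.3 0 0 0; 0 0 0 -0.3 0 0 0"

```text
time: 4.32
tool_pos: [0.6806, 0.0125, 0.2586]
ee_rot: [-3.138, 0.001, -1.665]
wrist_force: [0.0, 0.9, -0.5]
width: 0.0007
```

```bash
python3 - <<'E'
from h import *
apply([0,0,.27+.024+.02-.3,0,0,0])
stat()
L=down(np.radians(-5.4))
print(row([.463,-.273,.20],L).round(4), row([.5715,-.13,.24],L).round(4))
s=vision.snapshot("scene");crop(s["image"],280,220,380,300,"n2",6)
E
```

```text
t 4.32 pos [0.6806 0.0125 0.2586] cmd [0.68   0.012  0.2575] rotdiff(mrad,tool) [ 3.7 -0.6 -0.6] F [ 0.04  0.9  -0.46] T [ 0.019  0.034 -0.02 ] w 0.0007
[ 1.2168e+00  7.5670e-01  2.3000e-01  0.0000e+00 -0.0000e+00 -1.0000e-04] [ 6.064e-01  3.786e-01  7.000e-02  0.000e+00 -0.000e+00 -1.000e-04]
```

View pics/n2.png

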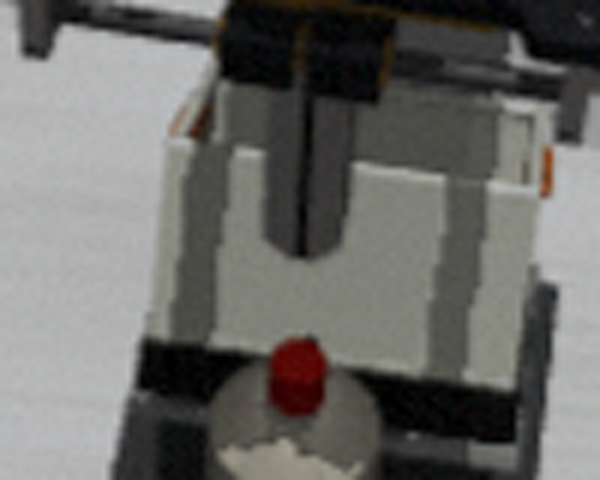

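The nozzle bottomed out (flat at 0.189 m, 17.6 N) and is up again, with red at crop (298,375) as before. On to the lid.

Emit:
servo_tool --targets "0.5 0.6084 0.3784 0 0 0 0; 0.5 0.6084 0.3784 0 0 0 0; 0.5 0.6084 0.3784 0 0 0 0; 0.5 0.6084 0.3784 0 0 0 0; 0.5 0.6084 0.3784 0 0 0 0; 0.5 0.6084 0.3784 0 0 0 0"

```text
time: 4.87
tool_pos: [0.569, -0.1326, 0.2551]
ee_rot: [3.138, 0.0, -1.67]
wrist_force: [1.7, -0.4, 0.0]
width: 0.0366
```

Emit:
servo_tool --targets "0.5 0.6084 0.3784 0.6 0 0 0; 0.5 0.6084 0.3784 0.6 0 0 0; 0.5 0.6084 0.3784 0.6 0 0 0; 0.5 0.6084 0.3784 0.6 0 0 0; 0.5 0.6084 0.3784 0.6 0 0 0; 0.5 0.6084 0.3784 0.6 0 0 0; 0.5 0.6084 0.3784 0.6 0 0 0; 0.5 0.6084 0.3784 0.6 0 0 0; 0.5 0.6084 0.3784 0.6 0 0 0; 0.5 0.6084 0.3784 0.6 0 0 0"

```text
time: 5.7
tool_pos: [0.4646, -0.2722, 0.1082]
ee_rot: [-3.139, -0.001, -1.663]
wrist_force: [0.7, -0.2, 0.3]
width: 0.047
```

```bash
python3 - <<'E'
from h import *
apply([.6084,.3784,0,0,0,0]);apply([.6084,.3784,.6,0,0,0])
stat()
L=down(np.radians(-5.4))
print(row([.463,-.273,.0268],L).round(4))
t=vision.snapshot("top");s=vision.snapshot("scene")
cv2.imwrite("pics/l1.png",np.hstack([cv2.resize(t["image"][200:300,360:460,::-1],(400,400)),cv2.resize(s["image"][190:290,170:270,::-1],(400,400))]))
E
```

```text
t 5.7 pos [ 0.4646 -0.2722  0.1082] cmd [ 0.463  -0.273   0.1075] rotdiff(mrad,tool) [ 2.5  0.6 -2.2] F [ 0.7  -0.22  0.29] T [ 0.055  0.053 -0.024] w 0.047
[-0.000e+00 -1.000e-04  3.228e-01  0.000e+00 -0.000e+00 -1.000e-04]
```

View pics/l1.png

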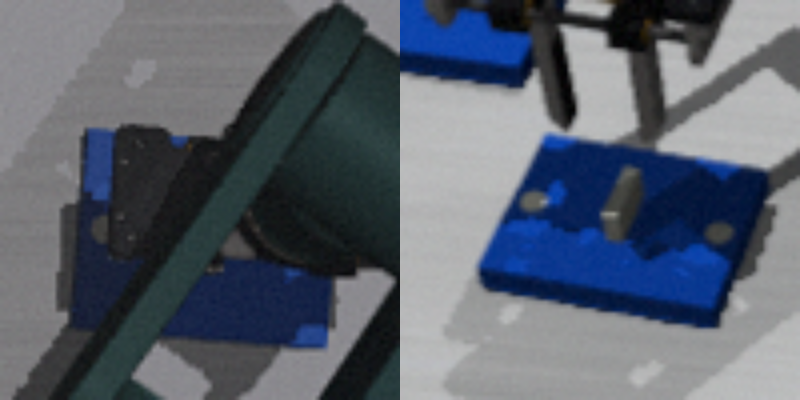

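The fingers straddle the fin (scene crop fin (622,205)). Descend and close.

Emit:
servo_tool --targets "0.5 0 0 0.16 0 0 0; 0.5 0 0 0.28 0 0 0; 0.5 0 0 0.32 0 0 0; 0.5 0 0 0.32 0 0 0; 0.5 0 0 0.32 0 0 0"

```text
time: 6.22
tool_pos: [0.4635, -0.2729, 0.0278]
ee_rot: [-3.141, -0.001, -1.664]
wrist_force: [1.0, -1.2, 1.0]
width: 0.0471
```

Emit:
servo_tool --targets "0 0 0 0 0 0 0; 0 0 0 0 0 0 0; 0 0 0 0 0 0 0; 0 0 0 0 0 0 0; 0 0 0 0 0 0 0; 0 0 0 0 0 0 0; 0 0 0 0 0 0 0; 0 0 0 0 0 0 0"

```text
time: 6.88
tool_pos: [0.4628, -0.2732, 0.0273]
ee_rot: [-3.141, -0.0, -1.665]
wrist_force: [-0.1, 1.0, 1.1]
width: 0.0119
```

```bash
python3 - <<'E'
from h import *
apply([0,0,.32,0,0,0])
stat()
E
```

```text
t 6.88 pos [ 0.4628 -0.2732  0.0273] cmd [ 0.463  -0.273   0.0275] rotdiff(mrad,tool) [0.5 0.4 0. ] F [-0.06  0.99  1.09] T [ 0.07   0.13  -0.001] w 0.0119
```

Emit:
servo_tool --targets "0 0 0 -0.16 0 0 0; 0 0 0 -0.32 0 0 0; 0 0 0 -0.48 0 0 0; 0 0 0 -0.64 0 0 0; 0 0 0 -0.8 0 0 0; 0 0 0 -0.9 0 0 0; 0 0 0 -0.9 0 0 0; 0 0 0 -0.9 0 0 0"

```text
time: 7.55
tool_pos: [0.4632, -0.2734, 0.2533]
ee_rot: [-3.139, -0.002, -1.665]
wrist_force: [-0.3, 0.4, -2.0]
width: 0.0119
```

```bash
python3 - <<'E'
from h import *
apply([0,0,-.9,0,0,0])
stat()
G=down(np.radians(-3.3),np.radians(30)); rim=np.array([.5145,.0262,.134]); z=-G[:,2]
p=rim+z*.0783; print(p)
a=row(p,G);print(a.round(4)); c,_=load()
print(row((p+c)/2+[0,0,.01],down(np.radians(-4.4),np.radians(15))).round(4))
E
```

```text
t 7.55 pos [ 0.4632 -0.2734  0.2533] cmd [ 0.463  -0.273   0.2525] rotdiff(mrad,tool) [ 2.8  1.7 -0. ] F [-0.25  0.37 -1.96] T [ 0.065 -0.028 -0.048] w 0.0119
[0.47541492 0.02845363 0.20180979]
[-1.2051  0.0642  0.2028  0.1666 -0.0031 -0.0115]
[-0.6026  0.0321  0.0614  0.0833 -0.0007 -0.0056]
```

Emit:
servo_tool --targets "0 -0.15 0.008 0.015 0.02 0 -0.0014; 0 -0.3 0.016 0.03 0.04 0 -0.0028; 0 -0.4 0.022 0.045 0.06 0 -0.004; 0 -0.5 0.028 0.055 0.08 0 -0.005; 0 -0.6026 0.032 0.061 0.0833 -0.0007 -0.0056; 0 -0.6026 0.032 0.061 0.0833 -0.0007 -0.0056; 0 -0.6026 0.032 0.061 0.0833 -0.0007 -0.0056"

```text
time: 8.13
tool_pos: [0.4673, -0.1208, 0.2334]
ee_rot: [-2.885, 0.001, -1.645]
wrist_force: [0.2, -1.2, -0.9]
width: 0.0114
```

```bash
python3 - <<'E'
from h import *
apply([-.6026,.032,.061,.0833,-.0007,-.0056])
stat()
G=down(np.radians(-3.3),np.radians(30)); rim=np.array([.5145,.0262,.134]); z=-G[:,2]
p=rim+z*.0783; print(p)
print(row(p,G).round(4))
E
```

```text
t 8.13 pos [ 0.4673 -0.1208  0.2334] cmd [ 0.4692 -0.1223  0.2372] rotdiff(mrad,tool) [-5.1 -1.7 -1.7] F [ 0.21 -1.21 -0.95] T [-0.011  0.147  0.014] w 0.0114
[0.47541492 0.02845363 0.20180979]
[-0.603   0.0574  0.1313  0.0834 -0.0024 -0.0056]
```

Emit:
servo_tool --targets "0 -0.12 0.011 0.026 0.017 0 -0.001; 0 -0.24 0.023 0.052 0.033 -0.001 -0.002; 0 -0.36 0.034 0.079 0.05 -0.001 -0.003; 0 -0.48 0.046 0.105 0.067 -0.002 -0.0045; 0 -0.603 0.0574 0.1313 0.0834 -0.0024 -0.0056; 0 -0.603 0.0574 0.1313 0.0834 -0.0024 -0.0056; 0 -0.603 0.0574 0.1313 0.0834 -0.0024 -0.0056; 0 -0.603 0.0574 0.1313 0.0834 -0.0024 -0.0056; 0 -0.603 0.0574 0.1313 0.0834 -0.0024 -0.0056"

```text
time: 8.88
tool_pos: [0.4757, 0.0269, 0.2014]
ee_rot: [-2.618, -0.001, -1.631]
wrist_force: [-0.1, 0.7, -0.6]
width: 0.012
```

```bash
python3 - <<'E'
from h import *
apply([-.603,.0574,.1313,.0834,-.0024,-.0056])
stat()
t=vision.snapshot("top");s=vision.snapshot("scene")
crop(t["image"],235,170,345,270,"p1t",6);crop(s["image"],280,190,390,290,"p1s",6)
E
```

```text
t 8.88 pos [0.4757 0.0269 0.2014] cmd [0.4754 0.0284 0.2018] rotdiff(mrad,tool) [-0.6  1.9  1.7] F [-0.09  0.69 -0.64] T [-0.026  0.348 -0.018] w 0.012
```

View pics/p1t.png

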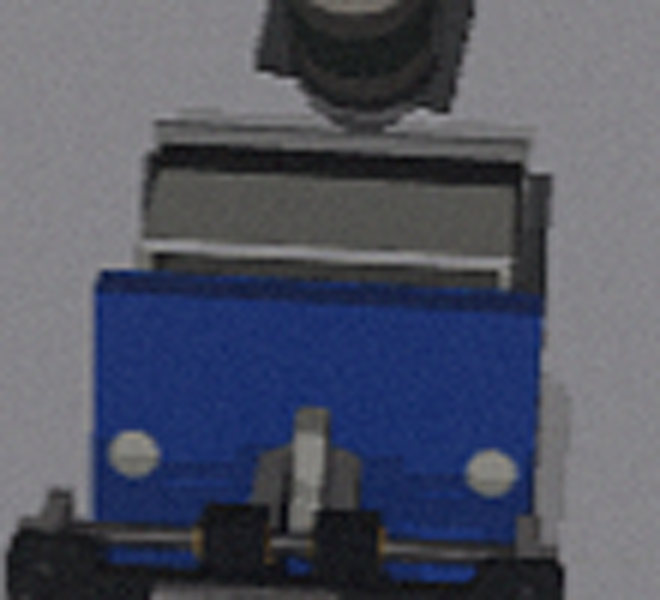

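View pics/p1s.png

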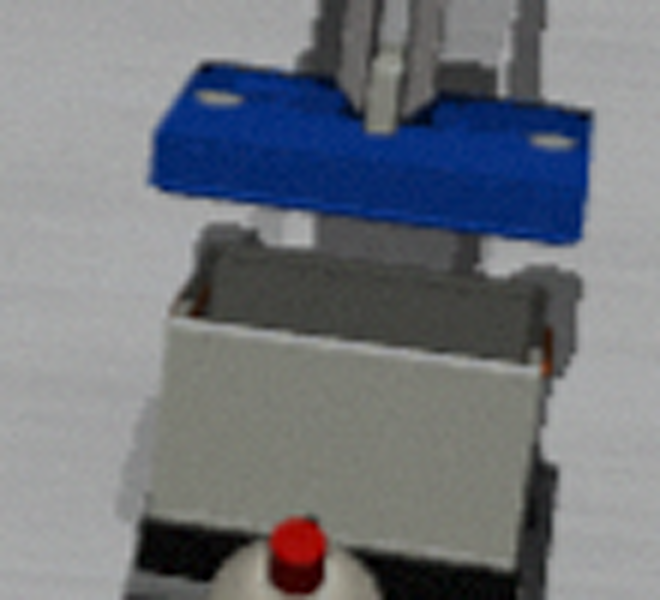

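Both spots of the held lid are visible, at top crop (134,453) and (492,473), and scene crop (552,141) and (219,97). I'll measure the lid relative to the tub with the same cameras.

```bash
cat >> h.py <<'E'
def blob(sn,uv,r=6):
    x,y=int(round(uv[0])),int(round(uv[1]));im=sn["image"][y-r:y+r+1,x-r:x+r+1].astype(float)
    w=np.clip(im[...,0]-25-0.35*im[...,2],0,None) # red channel: low on blue
    w[w<0.35*w.max()]=0
    n,l=cv2.connectedComponents((w>0).astype(np.uint8)); w[l!=l[r,r]]=0
    ys,xs=np.mgrid[-r:r+1,-r:r+1];return np.array([x+(w*xs).sum()/w.sum(),y+(w*ys).sum()/w.sum()]),int((w>0).sum())
E
python3 - <<'E'
from h import *
t=vision.snapshot("top");s=vision.snapshot("scene")
ot,os_=(235,170),(280,190)
P=[]
for a,b in (((134,453),(552,141)),((492,473),(219,97))):
    ua,na=blob(t,cu(a,ot,6),5);ub,nb=blob(s,cu(b,os_,6),4);p,e=tri(t,ua,s,ub);P.append(p);print(ua,na,ub,nb,p.round(4),round(e,4))
P=np.array(P);m=P.mean(0);d=P[0]-P[1]
o=get_obs();Rt=R.from_euler('xyz',o['ee_rot']).as_matrix()
print('len',np.linalg.norm(d),'dir in tool',(Rt.T@d/np.linalg.norm(d)).round(4),'mid rel TCP in tool',(Rt.T@(m-o['tool_pos'])).round(4),'yaw',np.degrees(np.arctan2(-d[0],d[1])))
G=down(np.radians(-3.3),np.radians(30))
for rim in ([.5155,.0261,.1359],):
  print('mid in tub axes from rim (x,y,z)', [-G[:,1]@(m-rim),-G[:,0]@(m-rim),-G[:,2]@(m-rim)])
E
```

```text
[256.85494763 244.81267379] 46 [371.22285874 212.9192399 ] 7 [0.4835 0.0898 0.2015] 0.0008
[316.42673406 248.08347715] 46 [315.8115003  205.69923061] 10 [ 0.4757 -0.0373  0.2016] 0.0012
len 0.12728567936014226 dir in tool [-1.e+00 -5.e-04  6.e-04] mid rel TCP in tool [ 0.0006 -0.0034  0.0021] yaw -3.4949856060206685
mid in tub axes from rim (x,y,z) [np.float64(0.0018037467646866594), np.float64(-0.0019086858656568416), np.float64(0.07478705829340583)]
```

```bash
python3 - <<'E'
from h import *
t=vision.snapshot("top");s=vision.snapshot("scene")
z=.1985
a=[onz(t,u,z) for u in ([256.855,244.813],[316.427,248.083])];b=[onz(s,u,z) for u in ([371.22,212.92],[315.81,205.70])]
ma,mb=sum(a)/2,sum(b)/2;print(ma,mb)
G=down(np.radians(-3.3),np.radians(30))
for m,r in ((ma,np.array([.5158,.0251,.134])),(mb,np.array([.5138,.0270,.134]))):
    print([-G[:,1]@(m-r),-G[:,0]@(m-r),-G[:,2]@(m-r)])
stat()
E
```

```text
[0.47995077 0.02588517 0.1985    ] [0.47636533 0.02670032 0.1985    ]
[np.float64(0.0012159975617143206), np.float64(-0.001279760994099716), np.float64(0.0737761282058719)]
[np.float64(-0.00010067891508083401), np.float64(-0.0024540700836307465), np.float64(0.0745363117241853)]
t 9.18 pos [0.4754 0.0275 0.2015] cmd [0.4754 0.0284 0.2018] rotdiff(mrad,tool) [0.1 1.  1.5] F [ 0.12  0.09 -2.04] T [ 0.045  0.406 -0.004] w 0.0116
```

Emit:
servo_tool --targets "0 -0.0056 0.004 0.06 0 0 0; 0 -0.0056 0.004 0.1 0 0 0; 0 -0.0056 0.004 0.14 0 0 0; 0 -0.0056 0.004 0.16 0 0 0; 0 -0.0056 0.004 0.16 0 0 0; 0 -0.0056 0.004 0.16 0 0 0"

```text
time: 9.68
tool_pos: [0.4942, 0.0287, 0.1656]
ee_rot: [-2.619, -0.0, -1.628]
wrist_force: [0.1, 0.3, -1.2]
width: 0.0118
```

```bash
python3 - <<'E'
from h import *
apply([-.0056,.004,.16,0,0,0])
stat()
t=vision.snapshot("top");s=vision.snapshot("scene")
crop(t["image"],245,170,335,260,"p2t",8);crop(s["image"],285,200,385,275,"p2s",8)
E
```

```text
t 9.68 pos [0.4942 0.0287 0.1656] cmd [0.4946 0.0287 0.1667] rotdiff(mrad,tool) [-1.1  0.1 -0. ] F [ 0.09  0.29 -1.18] T [0.029 0.31  0.002] w 0.0118
```

View pics/p2t.png

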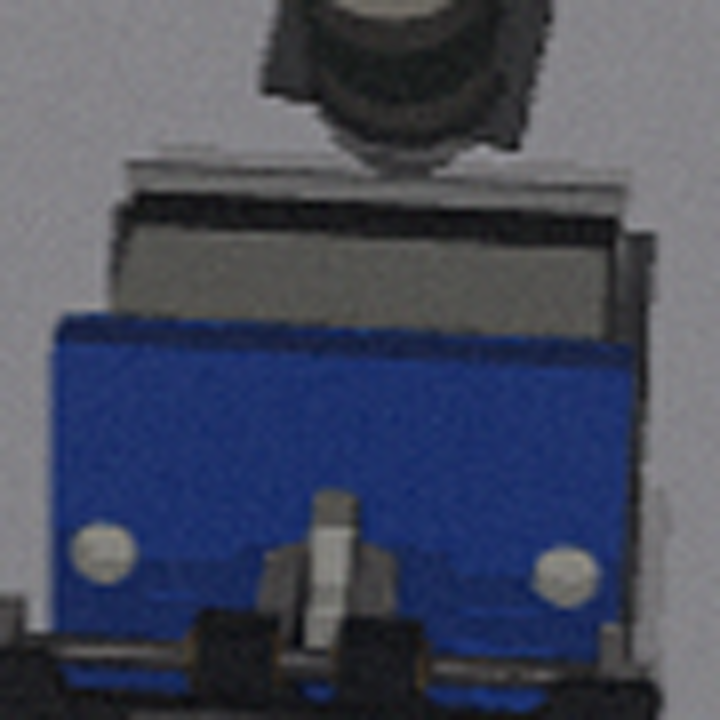

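View pics/p2s.png

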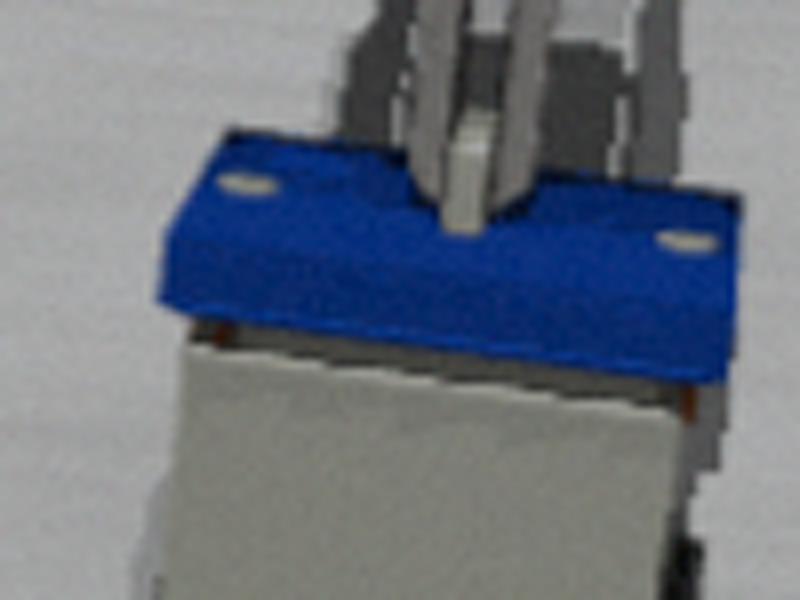

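```bash
cat >> h.py <<'E'
Gt=down(np.radians(-3.3),np.radians(30))
def rel(t,s,A,B,ra=5,rb=4):
    P=[]
    for a,b in zip(A,B):
        ua,na=blob(t,a,ra);ub,nb=blob(s,b,rb);p,e=tri(t,ua,s,ub);P.append(p);print(ua.round(2),na,ub.round(2),nb,p.round(4),round(e,4))
    P=np.array(P);d=P[0]-P[1];m=P.mean(0);rim=np.array([.5155,.0261,.1357])
    f=lambda v:np.array([-Gt[:,1]@v,-Gt[:,0]@v,-Gt[:,2]@v])
    print('mid rel rim in tub',f(m-rim).round(4),'dir',f(d).round(4),'ends z+80',[round(1e3*f(p-rim)[2]+80,1) for p in P])
E
python3 - <<'E'
from h import *
t=vision.snapshot("top");s=vision.snapshot("scene")
rel(t,s,[cu((104,552),(245,170)),cu((566,577),(245,170))],[cu((688,240),(285,200)),cu((247,183),(285,200))])
stat()
# ideal lid far-lower corners at TCP height
rim=np.array([.5155,.0261,.1357])
F=np.c_[-Gt[:,1],-Gt[:,0],-Gt[:,2]]
for h in (.030,.034,.038):   # lid origin above rim... 
    print(h-.019,[((proj(s,rim+F@np.array([.0615,y,h-.019]))-[285,200]+.5)*8-.5).round(0) for y in (-.079,.079)])
E
```

```text
[257.54 238.08] 44 [370.25 229.55] 12 [0.502  0.0916 0.1666] 0.0008
[315.28 241.05] 44 [315.36 222.36] 12 [ 0.4947 -0.0355  0.1666] 0.0008
mid rel rim in tub [0.0005 0.001  0.0354] dir [-0.000e+00  1.273e-01  1.000e-04] ends z+80 [np.float64(115.4), np.float64(115.3)]
t 9.88 pos [0.4946 0.0288 0.167 ] cmd [0.4946 0.0287 0.1667] rotdiff(mrad,tool) [ 1.4  0.  -0.1] F [ 0.17  0.5  -1.47] T [ 0.098  0.343 -0.018] w 0.0116
0.011 [array([148., 316.]), array([719., 393.])]
0.015000000000000003 [array([149., 302.]), array([721., 379.])]
0.019 [array([150., 288.]), array([723., 365.])]
```

Emit:
servo_tool --targets "0 0.004 0.001 0 0 0 0; 0 0.004 0.001 0.02 0 0 0; 0 0.004 0.001 0.035 0 0 0; 0 0.004 0.001 0.05 0 0 0; 0 0.004 0.001 0.05 0 0 0; 0 0.004 0.001 0.05 0 0 0"

```text
time: 10.38
tool_pos: [0.5, 0.0274, 0.1544]
ee_rot: [-2.619, 0.0, -1.628]
wrist_force: [-0.3, -1.1, -1.5]
width: 0.0123
```

Emit:
servo_tool --targets "0 0 0 0.01 0 0 0; 0 0 0 0.018 0 0 0; 0 0 0 0.018 0 0 0; 0 0 0 0.018 0 0 0"

```text
time: 10.72
tool_pos: [0.5025, 0.0273, 0.1511]
ee_rot: [-2.618, 0.0, -1.628]
wrist_force: [-0.3, 0.4, -1.8]
width: 0.0117
```

```bash
python3 - <<'E'
from h import *
apply([.004,.001,.068,0,0,0])
stat()
t=vision.snapshot("top");s=vision.snapshot("scene")
crop(t["image"],245,170,335,260,"p3t",8);crop(s["image"],285,200,385,275,"p3s",8)
F=np.c_[-Gt[:,1],-Gt[:,0],-Gt[:,2]]
o=get_obs();print('F in tub',F.T@o['wrist_force'],'tcp rel rim tub',F.T@(o['tool_pos']-[.5145,.0262,.134]))
E
```

```text
t 10.72 pos [0.5025 0.0273 0.1511] cmd [0.5028 0.0273 0.1518] rotdiff(mrad,tool) [-0.3  0.1 -0.1] F [-0.27  0.36 -1.79] T [ 0.055  0.34  -0.002] w 0.0117
F in tub [-0.29316852 -0.19177004 -1.23335469] tcp rel rim tub [-0.00171978  0.00040497  0.02105356]
```

View pics/p3t.png

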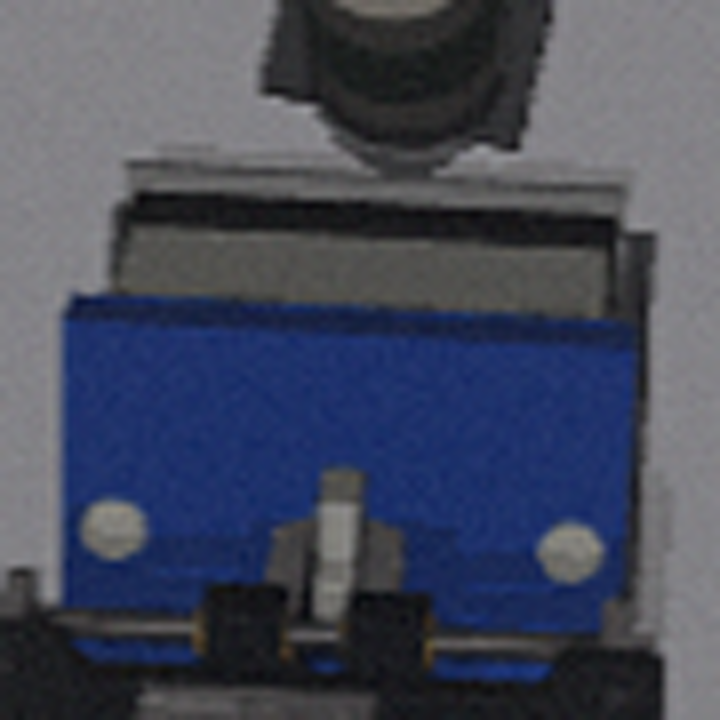

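View pics/p3s.png

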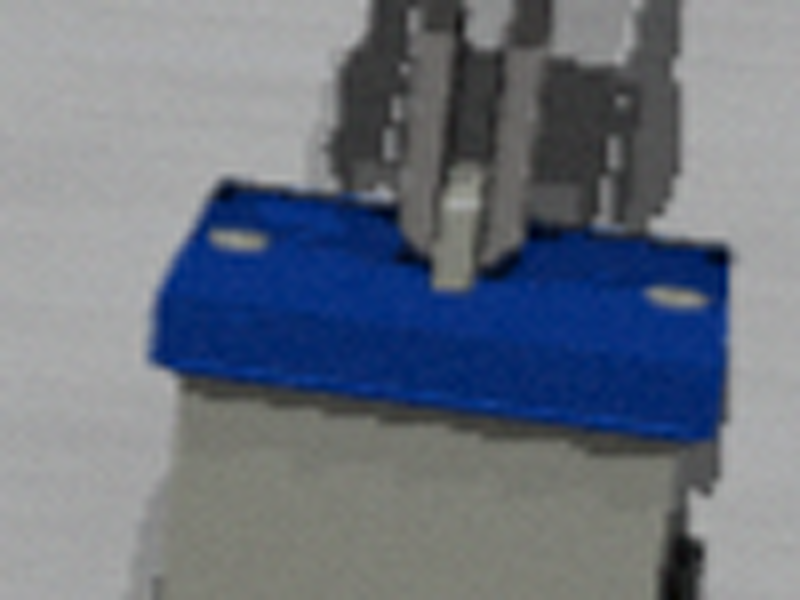

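Emit:
servo_tool --targets "0 0 0 0.012 0 0 0; 0 0 0 0.02 0 0 0; 0 0 0 0.02 0 0 0; 0 0 0 0.02 0 0 0"

```text
time: 11.15
tool_pos: [0.5053, 0.027, 0.1478]
ee_rot: [-2.617, -0.0, -1.629]
wrist_force: [-3.8, 0.5, 3.4]
width: 0.0114
```

```bash
cat >> h.py <<'E'
Ft=np.c_[-Gt[:,1],-Gt[:,0],-Gt[:,2]]
def tubstat():
    o=get_obs();print('F in tub',(Ft.T@o['wrist_force']).round(2),'T tub',(Ft.T@o['wrist_torque']).round(3),'tcp in tub mm',(1e3*Ft.T@(o['tool_pos']-[.5145,.0262,.134])+[0,0,80]).round(1),'w',o['width'].round(4))
E
python3 - <<'E'
from h import *
apply([0,0,.02,0,0,0]);stat();tubstat()
E
```

```text
t 11.15 pos [0.5053 0.027  0.1478] cmd [0.5053 0.0271 0.1475] rotdiff(mrad,tool) [ 1.2  0.5 -0.2] F [-3.85  0.54  3.42] T [-0.207  0.523 -0.224] w 0.0114Traceback (most recent call last):
  File "<stdin>", line 2, in <module>
  File "h.py", line 53, in tubstat
    o=get_obs();print('F in tub',(Ft.T@o['wrist_force']).round(2),'T tub',(Ft.T@o['wrist_torque']).round(3),'tcp in tub mm',(1e3*Ft.T@(o['tool_pos']-[.5145,.0262,.134])+[0,0,80]).round(1),'w',o['width'].round(4))
                                                                                                                                                                                                ^^^^^^^^^^^^^^^^
AttributeError: 'float' object has no attribute 'round'
```

Emit:
servo_tool --targets "0 0 0 0.015 0 0 0; 0 0 0 0.03 0 0 0; 0 0 0 0.04 0 0 0; 0 0 0 0.04 0 0 0"

```text
time: 11.48
tool_pos: [0.5102, 0.0267, 0.1398]
ee_rot: [-2.617, -0.0, -1.628]
wrist_force: [-9.8, -0.7, 10.2]
width: 0.0115
```

```bash
sed -i "s/,o\['width'\].round(4))$/)/" h.py
python3 - <<'E'
from h import *
apply([0,0,.04,0,0,0]);stat();tubstat()
t=vision.snapshot("top");s=vision.snapshot("scene")
crop(t["image"],245,170,335,260,"p4t",8);crop(s["image"],285,200,385,275,"p4s",8)
E
```

```text
t 11.48 pos [0.5102 0.0267 0.1398] cmd [0.5103 0.0268 0.1388] rotdiff(mrad,tool) [ 1.2  0.5 -0.3] F [-9.79 -0.7  10.19] T [-0.183  1.166 -0.207] w 0.0115
F in tub [-3.33 -1.26 13.69] T tub [-0.32   1.154 -0.054] tcp in tub mm [-0.9  0.2 87.2] w
```

View pics/p4s.png

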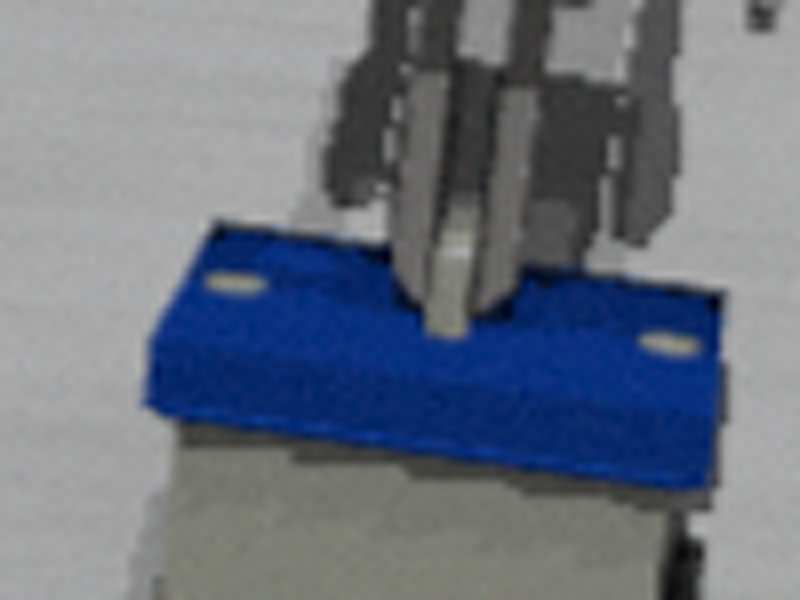

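Emit:
servo_tool --targets "0 0 0.003 0.01 0 0 0; 0 0 0.003 0.02 0 0 0; 0 0 0.003 0.024 0 0 0; 0 0 0.003 0.024 0 0 0"

```text
time: 11.92
tool_pos: [0.5127, 0.0266, 0.1355]
ee_rot: [-2.616, -0.001, -1.628]
wrist_force: [-13.2, -0.4, 14.5]
width: 0.0116
```

```bash

python3 - <<'E'
from h import *
apply([0,0.003,.024,0,0,0]);stat();tubstat()
E
```

```text
t 11.92 pos [0.5127 0.0266 0.1355] cmd [0.5127 0.0267 0.1333] rotdiff(mrad,tool) [ 2.4  0.5 -0.4] F [-13.23  -0.41  14.5 ] T [-0.262  1.262 -0.282] w 0.0116
F in tub [-4.17 -1.17 19.15] T tub [-0.43   1.245 -0.077] tcp in tub mm [-0.8  0.3 82.2] w
```

Emit:
servo_tool --targets "0 0 0 0.006 0 0 0; 0 0 0 0.012 0 0 0; 0 0 0 0.012 0 0 0"

```text
time: 12.17
tool_pos: [0.515, 0.0264, 0.1328]
ee_rot: [-2.613, -0.0, -1.628]
wrist_force: [-6.8, -0.5, 8.7]
width: 0.0119
```

Emit:
servo_tool --targets "0 0 0 0.006 0 0 0; 0 0 0 0.012 0 0 0; 0 0 0 0.012 0 0 0"

```text
time: 12.42
tool_pos: [0.5164, 0.0264, 0.1303]
ee_rot: [-2.614, -0.0, -1.628]
wrist_force: [-9.5, -0.6, 10.4]
width: 0.0117
```

```bash

python3 - <<'E'
from h import *
apply([0,0,.024,0,0,0]);stat();tubstat()
t=vision.snapshot("top");s=vision.snapshot("scene")
crop(t["image"],245,170,335,260,"p5t",8);crop(s["image"],285,200,385,275,"p5s",8)
E
```

```text
t 12.42 pos [0.5164 0.0264 0.1303] cmd [0.5157 0.0265 0.1281] rotdiff(mrad,tool) [ 4.1  0.4 -0.3] F [-9.51 -0.56 10.43] T [-0.073  0.569 -0.089] w 0.0117
F in tub [-2.98 -1.1  13.76] T tub [-0.135  0.563 -0.024] tcp in tub mm [-0.2  0.3 75.9] w
```

View pics/p5s.png

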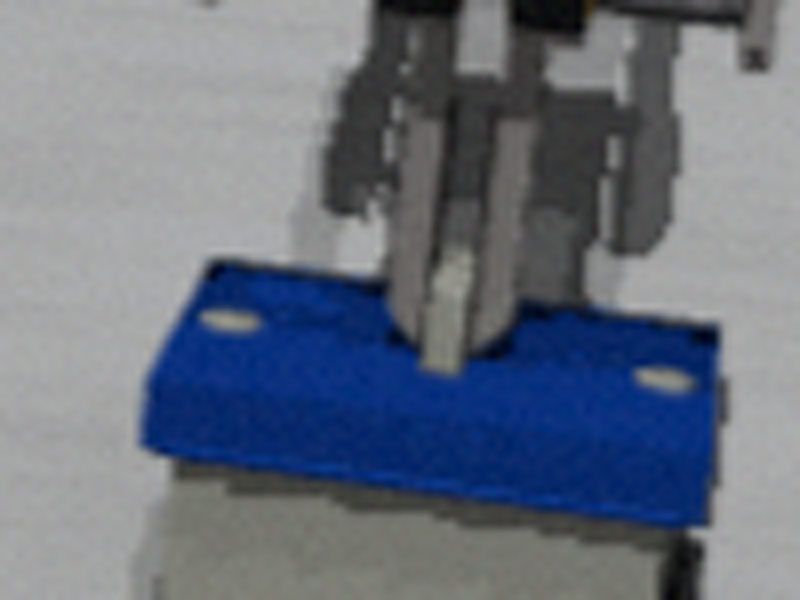

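The force peaked above 19 N and then fell to about 11 N, which is a snap. The estimated spot height is 83 mm. Unload, let go, back off and look.

Emit:
servo_tool --targets "0 0 0 -0.02 0 0 0; 0 0 0 -0.04 0 0 0; 0 0 0 -0.048 0 0 0; 0 0 0 -0.048 0 0 0; 0.3 0 0 -0.048 0 0 0; 0.3 0 0 -0.048 0 0 0; 0.3 0 0 -0.048 0 0 0; 0.3 0 0 -0.048 0 0 0; 0.3 0 0 -0.048 0 0 0"

```text
time: 13.27
tool_pos: [0.5088, 0.027, 0.1368]
ee_rot: [-2.62, 0.0, -1.628]
wrist_force: [-0.2, -0.1, -0.5]
width: 0.0283
```

```bash

python3 - <<'E'
from h import *
apply([0,0,-.048,0,0,0]);stat();tubstat()
E
```

```text
t 13.27 pos [0.5088 0.027  0.1368] cmd [0.5097 0.0269 0.1385] rotdiff(mrad,tool) [-1.9 -0.2  0. ] F [-0.22 -0.06 -0.53] T [ 0.028  0.199 -0.053] w 0.0283
F in tub [-0.45 -0.07 -0.35] T tub [-0.012  0.2   -0.054] tcp in tub mm [-3.5  0.5 85.3] w
```

Emit:
servo_tool --targets "0.3 0 0 -0.1 0 0 0; 0.3 0 0 -0.2 0 0 0; 0.3 0 0 -0.3 0 0 0; 0.3 0 0 -0.4 0 0 0; 0.3 0 0 -0.4 0 0 0; 0.3 0 0 -0.4 0 0 0"

```text
time: 13.77
tool_pos: [0.4599, 0.0298, 0.2261]
ee_rot: [-2.614, 0.0, -1.628]
wrist_force: [0.5, 0.5, -0.4]
width: 0.0285
```

```bash

python3 - <<'E'
from h import *
apply([0,0,-.4,0,0,0]);stat();tubstat()
t=vision.snapshot("top");s=vision.snapshot("scene")
crop(t["image"],245,170,335,260,"p6t",8);crop(s["image"],285,200,385,275,"p6s",8)
E
```

```text
t 13.77 pos [0.4599 0.0298 0.2261] cmd [0.4597 0.0297 0.2251] rotdiff(mrad,tool) [ 3.4 -0.1 -0.1] F [ 0.48  0.47 -0.38] T [0.03  0.269 0.025] w 0.0285
F in tub [ 0.2   0.5  -0.55] T tub [0.025 0.271 0.014] tcp in tub mm [ -1.3   0.5 187.1] w
```

View pics/p6t.png

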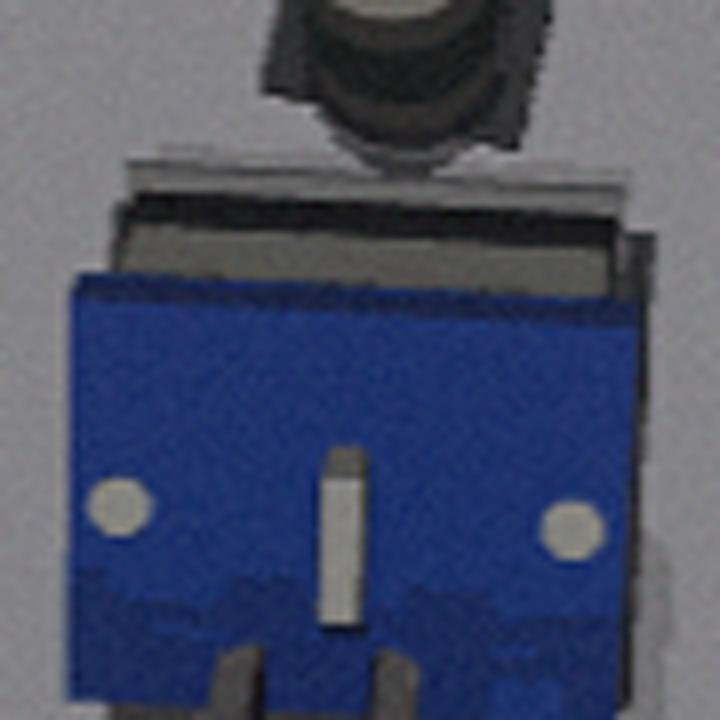

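View pics/p6s.png

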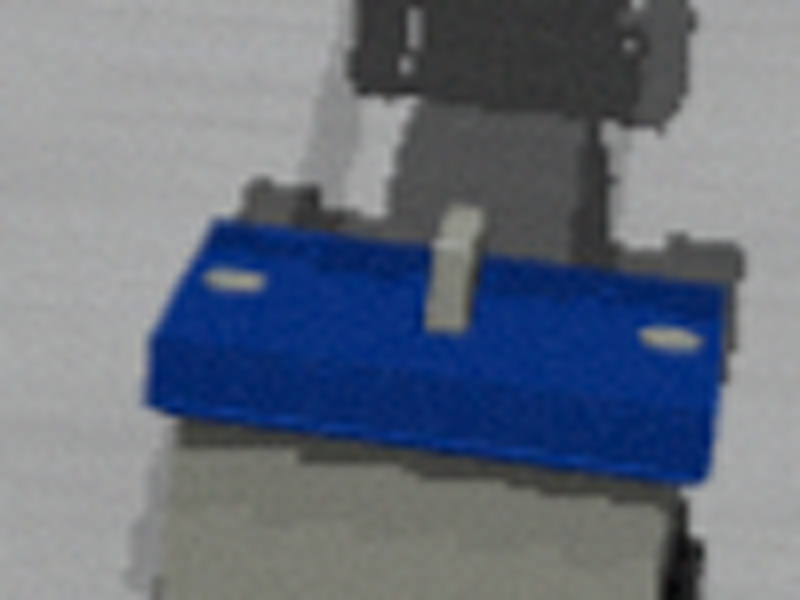

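Released; the lid sits level on the tub, with spots at top crop (120,506) and (572,530), and scene crop (671,339) and (234,279). I'll measure the spot heights.

```bash

python3 - <<'E'
from h import *
t=vision.snapshot("top");s=vision.snapshot("scene")
rel(t,s,[cu((120,506),(245,170)),cu((572,530),(245,170))],[cu((671,339),(285,200)),cu((234,279),(285,200))])
G=Gt;rim=np.array([.5145,.0262,.134])
for y in (.064,-.064):
    p=rim+Ft@np.array([0,y,.004+.025]);print(p,row(p,Gt).round(4))
E
```

```text
[259.39 232.86] 46 [368.08 241.58] 12 [0.5167 0.0897 0.1415] 0.0005
[316.04 235.77] 41 [313.88 234.52] 13 [ 0.5094 -0.0372  0.1407] 0.0014
mid rel rim in tub [0.0006 0.     0.0059] dir [0.0003 0.1271 0.0007] ends z+80 [np.float64(86.2), np.float64(85.6)]
[0.50370814 0.09092855 0.15911474] [-0.2544 -0.0079  0.3092 -0.      0.     -0.    ]
[ 0.49633995 -0.0368592   0.15911474] [ 0.2576 -0.008   0.3092 -0.      0.     -0.    ]
```

Both ends read about 86 (home 84, standing 95, accuracy 1–2 mm), so they look snapped. I'll press each thumb spot with shut fingers to make sure it is fully home.

Emit:
servo_tool --targets "0 -0.15 -0.004 0 0 0 0; 0 -0.2544 -0.008 0 0 0 0; 0 -0.2544 -0.008 0.1 0 0 0; 0 -0.2544 -0.008 0.2 0 0 0; 0 -0.2544 -0.008 0.3 0 0 0; 0 -0.2544 -0.008 0.34 0 0 0; 0 -0.2544 -0.008 0.36 0 0 0; 0 -0.2544 -0.008 0.37 0 0 0; 0 -0.2544 -0.008 0.37 0 0 0"

```text
time: 14.72
tool_pos: [0.5111, 0.0903, 0.1454]
ee_rot: [-2.618, -0.0, -1.629]
wrist_force: [-0.8, -0.2, -0.6]
width: 0.0006
```

Emit:
servo_tool --targets "0 0 0 0.02 0 0 0; 0 0 0 0.04 0 0 0; 0 0 0 0.04 0 0 0; 0 0 0 0.04 0 0 0"

```text
time: 15.05
tool_pos: [0.5166, 0.0902, 0.138]
ee_rot: [-2.616, 0.0, -1.628]
wrist_force: [-0.0, 0.7, 1.4]
width: 0.0004
```

```bash

python3 - <<'E'
from h import *
apply([-.2544,-.008,.41,0,0,0]);stat();tubstat()
E
```

```text
t 15.05 pos [0.5166 0.0902 0.138 ] cmd [0.5163 0.0902 0.1373] rotdiff(mrad,tool) [ 2.3 -0.2  0.2] F [-0.    0.71  1.4 ] T [ 0.044  0.027 -0.019] w 0.0004
F in tub [0.66 0.71 1.24] T tub [ 0.027  0.03  -0.037] tcp in tub mm [ 0.7 64.  84.2] w
```

Emit:
servo_tool --targets "0 0 0 0.015 0 0 0; 0 0 0 0.03 0 0 0; 0 0 0 0.045 0 0 0; 0 0 0 0.055 0 0 0; 0 0 0 0.055 0 0 0; 0 0 0 0.055 0 0 0"

```text
time: 15.55
tool_pos: [0.5231, 0.0899, 0.127]
ee_rot: [-2.616, 0.0, -1.628]
wrist_force: [-9.1, 0.1, 11.1]
width: 0.0008
```

```bash

python3 - <<'E'
from h import *
apply([0,0,.055,0,0,0]);stat();tubstat()
E
```

```text
t 15.55 pos [0.5231 0.0899 0.127 ] cmd [0.5232 0.0898 0.1254] rotdiff(mrad,tool) [ 1.8 -0.   0.1] F [-9.05  0.05 11.11] T [-0.042  0.854 -0.099] w 0.0008
F in tub [-2.28 -0.47 14.14] T tub [-0.128  0.851 -0.04 ] tcp in tub mm [ 0.7 64.1 71.5] w
```

Emit:
servo_tool --targets "0 0 0 -0.1 0 0 0; 0 0 0 -0.22 0 0 0; 0 0 0 -0.3 0 0 0; 0 0.15 0 -0.3 0 0 0; 0 0.3 0 -0.3 0 0 0; 0 0.45 0 -0.3 0 0 0; 0 0.512 0 -0.3 0 0 0; 0 0.512 0 -0.2 0 0 0; 0 0.512 0 -0.1 0 0 0; 0 0.512 0 -0.06 0 0 0; 0 0.512 0 -0.05 0 0 0; 0 0.512 0 -0.05 0 0 0"

```text
time: 16.55
tool_pos: [0.5083, -0.0376, 0.1346]
ee_rot: [-2.621, -0.0, -1.628]
wrist_force: [-3.3, -0.1, 1.6]
width: 0.0003
```

Emit:
servo_tool --targets "0 0 0 0.015 0 0 0; 0 0 0 0.03 0 0 0; 0 0 0 0.04 0 0 0; 0 0 0 0.05 0 0 0; 0 0 0 0.05 0 0 0; 0 0 0 0.05 0 0 0"

```text
time: 17.05
tool_pos: [0.5142, -0.0377, 0.1263]
ee_rot: [-2.62, -0.001, -1.627]
wrist_force: [-12.3, -1.2, 8.7]
width: 0.0001
```

```bash

python3 - <<'E'
from h import *
apply([0.512,0,0,0,0,0]);stat();tubstat()
E
```

```text
t 17.05 pos [ 0.5142 -0.0377  0.1263] cmd [ 0.5158 -0.038   0.1254] rotdiff(mrad,tool) [-1.7  0.5 -2.1] F [-12.26  -1.17   8.73] T [-0.213  1.639 -0.205] w 0.0001
F in tub [-6.17 -1.88 13.64] T tub [-0.368  1.624 -0.024] tcp in tub mm [ -0.9 -63.8  71.7] w
```

Same stiffness on this side: 13.6 N at 71.7 gives about 83.5 mm with the pad's sink taken off. Retreat and check.

Emit:
servo_tool --targets "0 0 0 -0.05 0 0 0; 0 0 0 -0.15 0 0 0; 0 0 0 -0.3 0 0 0; 0 0 0 -0.45 0 0 0; 0 0 0 -0.6 0 0 0; 0 0 0 -0.7 0 0 0; 0 0 0 -0.7 0 0 0; 0 0 0 -0.7 0 0 0; 0 0 0 -0.7 0 0 0; 0 0 0 -0.7 0 0 0"

```text
time: 17.88
tool_pos: [0.4277, -0.0325, 0.274]
ee_rot: [-2.621, 0.001, -1.628]
wrist_force: [-0.3, 0.2, -0.3]
width: 0.0003
```

```bash

python3 - <<'E'
from h import *
apply([0,0,-.7,0,0,0]);stat()
t=vision.snapshot("top");s=vision.snapshot("scene")
rel(t,s,[cu((120,506),(245,170)),cu((572,530),(245,170))],[cu((671,339),(285,200)),cu((234,279),(285,200))])
crop(s["image"],285,200,385,275,"p7s",8)
cv2.imwrite("pics/p7all.png",s["image"][:,:,::-1])
E
```

```text
t 17.88 pos [ 0.4277 -0.0325  0.274 ] cmd [ 0.4284 -0.033   0.2769] rotdiff(mrad,tool) [-3.5 -1.2 -0.1] F [-0.26  0.18 -0.29] T [ 0.062  0.257 -0.003] w 0.0003
[259.37 232.86] 45 [368.09 241.58] 12 [0.5167 0.0898 0.1415] 0.0005
[316.1  235.76] 42 [314.   234.51] 12 [ 0.5094 -0.0372  0.1408] 0.0018
mid rel rim in tub [0.0006 0.0001 0.0059] dir [0.0003 0.1271 0.0006] ends z+80 [np.float64(86.2), np.float64(85.6)]
```

View pics/p7all.png

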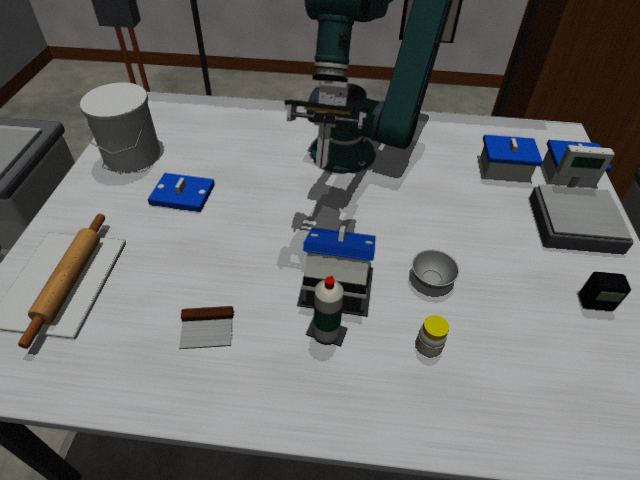

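The lid is on the tub at (340,245), and the nozzle is up at (329,281). The bowl (435,272), jar (432,337) and scraper (206,325) are where they were, and the arm is clear. Handing in.

```bash
python3 -c "
from bench import robot; print(robot.close_job())"
```

```text
the job is handed in; nothing more can be done
None
```

I sprayed the tub and snapped the lid on, then handed the job in at about 18 s of the 66 s. Handing in reports no verdict, so the result below rests on my own checks.

- **Nozzle:** I pressed it with shut fingers until it stopped, 7 mm down at 17.6 N. I then let it go, and the pictures show it back up.
- **Lid:** I took the leftmost of the two flat lids with thumb spots, carried it by its fin and pressed it on along the tub's axis. The force rose past 19 N and then dropped to about 11 N as it snapped. I then pressed each thumb spot with about 14 N; neither side moved any further.

**Last checks:**
- **Heights:** The two cameras together put the thumb spots at 86.2 and 85.6 mm along the tub's z. That is inside the 81 to 86.8 mm limits but near the top. Contact during the presses put them at about 84 mm (pad give taken off). The two disagree by about 2 mm, which is the calibration error.
- **Centring:** The lid is centred within about 1 mm. Its angle to the tub, from the thumb spots, is a few milliradians, though the tub's own yaw is only known to about half a degree.
- **Rest of the scene:** The bowl, jar and scraper show no movement in the pictures, and the arm was clear of everything at hand-in.

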